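# Refit the clamp bolt of a vegetable cutter

### The job

The vegetable cutter has been washed and needs its clamp bolt back: take the black-winged bolt from the stand, lower it into the deep well in the top of the drum, feel for the start of the thread under a light touch, and turn it clockwise until its collar lies flush on the drum. Never force it, whether it is still resting on top of the thread, turning or tight; then let go of it, and leave the other things as they are.

Things in the scene. Friction and masses are not known exactly. Their poses are not given: they have to be found in the camera images.
- bolt: Clamp bolt, steel, 0.25 kg, 114 mm tall, upright, collar resting on its stand's rim. Origin: centre of its lower tip; z up its axis, x along the flat of its wing. From the tip up: nose tapering from 10 to 20 mm wide over 9 mm; 20 mm stem; collar 54 mm wide from 66 to 72 mm; neck; wing from 78 to 114 mm. A half turn about z gives the same bolt.
- bolt_lugs (a point): On the bolt's axis between its two thread lugs, 14 mm above the tip. The lugs are 5 mm thick, 9 mm long, point to the bolt's +x and -x (in line with the wing) and measure 31 mm across both.
- bolt_grip (a point): Centre of the bolt's black wing, 96 mm above its tip. The wing is 40 mm long (along x), 12 mm thick (along y, the way to grip it) and 36 mm tall.
- bolt_collar (a point): Centre of the underside of the bolt's collar, 66 mm above its tip.
- cutter: The vegetable cutter, fixed: a steel drum 110 mm in diameter with a flat top 110 mm above the table, and a motor body 120 mm high from 105 to 225 mm from the drum's axis in the +x direction. Origin: on the drum's axis, at table height; z up, x towards the motor body.
- well_mouth (a point): Centre of the well's mouth in the drum's flat top (axes as the cutter). Chamfered from 43 to 34 mm wide over 8 mm, then a straight 34 mm bore. The bolt is home when its collar lies on this face. A bolt tip 74 mm lower would touch the well's floor. Forces between bolt and cutter must stay below 70 N in sum: a push under 10 N and a twist under 0.5 N m keep well clear.
- well_thread (a point): On the well's axis, 40.5 mm below the mouth: top of a coarse right-handed two-start thread, 22 mm clear inside. Flat lands stop the lugs (collar then 14 mm above the mouth), save at two opposite gaps where the bolt drops till the collar is 5.5 mm up. The gaps lie within 0.75 rad either way of the cutter's +x and -x, differently each time, unmeasured; lugs have 6 degrees of play either way in them.
- thread_floor (a point): On the well's axis, 52 mm below the mouth, where the lugs are when home. From a gap's middle, turning clockwise (from above) brings the bolt down 0.075 mm per degree: the collar meets the mouth after about 75 degrees, and between 85 and 105 degrees it goes rigidly tight. Dropped only part way, the lugs jam on the lands' ends. The thread holds by friction when let go.
- stand: The wooden stand, fixed, 75 x 190 mm with two aluminium tubes 48 mm wide outside, 37 mm inside, rims 75 mm above the table, 55 mm either side of its centre along y: the bolt in one (either), the plug in the other. Origin: centre of its underside.
- plug: Bystander: smooth white plastic plug with a short round knob, in the other tube of the stand, its top 95 mm above the table. Origin 66 mm below its flange, on its axis.
- ramekin: Bystander: small white ceramic bowl, 72 mm wide, 40 mm tall. Origin: centre of its underside.
- shaker: Bystander: glass jar 48 mm wide, 110 mm tall. Origin: centre of its underside.
- bowl: Bystander: steel bowl 130 mm wide, 55 mm tall, to the left of the stand. Origin: centre of its underside.
- sauce: Bystander: amber bottle 60 mm wide, 170 mm tall. Origin: centre of its underside.
- cleaver: Bystander: cleaver lying on the chopping board, 290 mm long. Origin: centre of its blade.

How it is judged (in metres and radians):
On the way, in this order (a step that is already met when the one before it is completed fails the run):
1. the bolt stands in the well (z of bolt_collar in the frame of well_mouth below 0.03 m and horizontal distance between bolt_collar and well_mouth below 0.006 m), for 0.05 s.
2. the thread has caught: the lugs have dropped into the gaps (z of bolt_collar in the frame of well_mouth below 0.008 m and angle between bolt's own z axis and vertical below 0.08 rad), for 0.05 s.
At the end, for the whole second after the job is handed in: The bolt is screwed into the well with its collar within 1.5 mm of the drum's top, upright within 0.05 rad, its axis within 4 mm of the well's, at rest and released (z of bolt_collar in the frame of well_mouth below 0.0015 m and horizontal distance between bolt_collar and well_mouth below 0.004 m and angle between bolt's own z axis and vertical below 0.05 rad and linear speed of bolt below 0.01 m/s); the robot touches nothing.
It fails at once if the bolt is forced: more than 70 N between the bolt and the cutter (contact force between bolt and cutter above 70 N).
It fails at once if a bystander is moved by more than 30 mm (distance of any of plug, ramekin, shaker, bowl, sauce, cleaver from where it was at the start of the episode above 0.03 m).
It also fails if it takes over 72 s, if anything falls off the work surface, if the arm or the gripper's body presses on something with over 40 N, if the wrist force passes 120 N, or if a joint passes its speed limit or range.

### The arm

A 6-joint arm with a two-finger parallel gripper is mounted at the origin on the work surface. World frame = base frame: x ahead of the robot, y to its left, z up, the work surface at z = 0. Lengths are in mm, angles in rad, forces in N, time in s.
With the tool pointing down it reaches from about 350 to 875 mm from the base axis. Payload 15.5 kg.
Tool frame: the origin (TCP) lies midway between the tips of the shut fingers; the grasp point (between the pads) lies 19 mm behind it (r.tcp_to_grasp is the distance from the TCP to the grasp point, in mm); z points along the fingers, y is the line along which they close (so a half turn about z gives the same grasp; the last joint's range is limited). The gripper opens to 85 mm and grips with 20 to 120 N. Pads are 22 mm wide; open, the fingers measure 114 mm over their backs; the gripper's body (76 mm by 85 mm) begins 54 mm behind the grasp point. The pads swing forward as they close: fully open they stand 13 mm farther back than shut.
Start: joints at [1.135, 0.494, 1.345, -0, 1.302, -0.096], TCP at [208.307, 589.266, 231.277] pointing down, gripper open.
Joint ranges: [-2.91, 2.91], [-0.82, 2.16], [0.22, 2.67], [-1.22, 4.37], [0.12, 2.79], [-3.08, 3.08]. Speed limits (rad/s): [1.89, 1.89, 2.57, 3.01, 3.01, 3.01].

### API

Orientations are given as a unit quaternion [x, y, z, w].
In Python, from plant import r, planner, read_camera gives the robot as it stands. Calls block until the motion is done:
- r.move_pose(position, orientation): joint-space move of the TCP to a pose.
- r.servo_line(position, ori=None, velocity=150, max_force=None): straight line of the TCP; ori=None keeps the orientation; velocity is the mean speed in mm/s. With max_force (N) it stops when the force on the tool has changed by that much, and returns True; else False.
- r.movej(angles): joint-space move.
- r.move_gripper(opening, squeeze=None): finger opening in mm; squeeze is the grip in N (None keeps the last); returns when the fingers have stopped.
- r.wait(seconds).
- planner.ik(position, orientation): joint angles nearest the present ones, or None.
- r.get_obs(): the state.
- read_camera(name): name is "scene" or "top" or "wrist"; returns a dict with "image" (384x512x3 uint8, blue, green, red), "z_map" (384x512 float32, mm along the optical axis (not along the pixel's ray), 0 where there is no reading), "intrinsics" (3x3 intrinsics, pixels), "R" (3x3) and "t" (3): a world point X has camera coordinates R X + t. Camera axes: x right, y down, z forward; pixel columns grow to the right and rows downward; lengths in mm; the calibration is good to about 2 mm. The wrist camera is an equidistant fisheye: a pixel r from the principal point sees the ray r / f radians off the axis. A picture is of the moment at which its call begins.
A pose or a line that the arm cannot do raises r.IKError and nothing moves.
- r.job_done(): hands the job in; it is judged then, once.
The state is a dict: "clock": time; "joint_pos": joint angles; "qvel": joint speeds; "tau": joint torques, N m; "eef_pos": TCP position; "eef_rot": TCP orientation; "contact_force": force on the tool from outside, world axes, zero at the start; "torque": the same for the moment, N m; "opening": finger opening in mm; "gripper_force": force on a finger pad.
Only numpy, scipy, OpenCV 4.12 (cv2) and the standard library are available. Lean on these libraries where they do the work, as an engineer would, in place of code of your own. Each camera call takes 0.05 s, during which the arm holds its last target. There are 200 camera calls.

## Working session

There is one attempt and no reset: what is moved stays moved. The work goes in short steps, each a Python script; the robot and the scene stay as the last script left them, time stands still between calls to the robot, and variables do not carry over. Pictures are saved under pics/ and viewed, at most 10 in all, crops included, and the job is handed in when it is done.

```bash
ls; mkdir -p pics; python3 - <<'E'
from plant import r, planner, read_camera
import cv2,numpy as np
for n in("scene","top"):
    c=read_camera(n); cv2.imwrite(f"pics/{n}0.png",c["image"]); np.savez(f"pics/{n}0.npz",**c)
    print(n,c["intrinsics"].tolist(),c["R"].round(3).tolist(),c["t"].round(1).tolist())
o=r.get_obs(); print(o,r.tcp_to_grasp)
E
```

```text
pics
scene [[443.26020173544475, 0.0, 257.1119259873218], [0.0, 443.26020173544475, 187.60619149055577], [0.0, 0.0, 1.0]] [[-0.03, 0.999, -0.013], [0.756, 0.014, -0.654], [-0.654, -0.03, -0.756]] [-64.0, -372.5, 1676.7]
top [[444.93247525246494, 0.0, 258.37271914465094], [0.0, 444.93247525246494, 190.00968276491653], [0.0, 0.0, 1.0]] [[0.017, -1.0, 0.011], [-0.998, -0.017, -0.06], [0.06, -0.01, -0.998]] [43.1, 534.6, 1382.3]
{'clock': 0.1, 'joint_pos': array([ 1.13546815e+00,  4.94118301e-01,  1.34607293e+00, -2.19836242e-05,
        1.30251976e+00, -9.54901958e-02]), 'qvel': array([ 0.0020818 , -0.00207467, -0.00115727,  0.00047004,  0.00068331,
       -0.00042148]), 'tau': array([ 9.95428054e-04, -8.83594036e+01, -3.84566581e+01, -2.16923177e-04,
        5.06272496e-03,  7.18215870e-05]), 'eef_pos': array([208.19059935, 588.95234189, 230.76032198]), 'eef_rot': array([ 1.69099601e-01,  9.85598809e-01, -5.42367228e-04, -1.36445794e-04]), 'contact_force': array([ 0.57165072, -0.1828171 , -0.13531487]), 'torque': array([ 0.03144882, -0.02159937,  0.03943722]), 'gripper_force': 0.0, 'opening': 85.20430232346975} 18.700000000000003
```

View pics/top0.png

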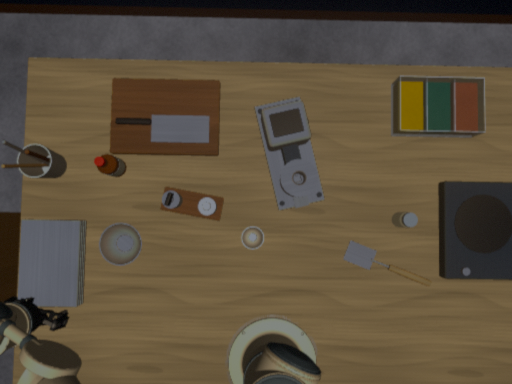

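View pics/scene0.png

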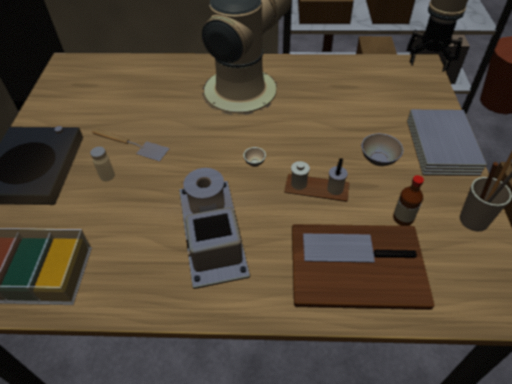

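The top view shows the bolt (dark wing) at about (171,199), the plug at (206,206), the drum at (299,179) and the motor body at (288,122). The scene view agrees: bolt at (338,170), drum at (204,182). I'll cast rays for coarse positions, then look with the wrist camera.

```bash
cat > h.py <<'E'
from plant import r, planner, read_camera
import cv2,numpy as np
from scipy.spatial.transform import Rotation as Ro
def ray(c,uv,z,fish=False):
    K,R,t=c["intrinsics"],c["R"],c["t"]; uv=np.atleast_2d(np.float64(uv))
    d=(uv-K[[0,1],2])/[K[0,0],K[1,1]]
    if fish:
        a=np.linalg.norm(d,axis=1,keepdims=True)+1e-12
        d=np.hstack([d/a*np.sin(a),np.cos(a)])
    else: d=np.hstack([d,np.ones((len(d),1))])
    o=-R.T@t; w=d@R
    return o+w*((z-o[2])/w[:,2])[:,None]
def down(yaw): # tool y axis (closing line) at world angle yaw
    y=np.array([np.cos(yaw),np.sin(yaw),0]); zz=np.array([0,0,-1.]); x=np.cross(y,zz)
    return Ro.from_matrix(np.c_[x,y,zz]).as_quat()
E
python3 - <<'E'
from h import *
c=dict(np.load("pics/top0.npz"))
for n,uv,z in(("bolt",(171,199),123),("plug",(206,206),95),("drum",(299,179),110),("motor",(288,122),120),("ramekin",(252,238),40),("stand?",(192,204),10)):
    print(n,ray(c,uv,z).round(1))
print("scene bolt", [ray(dict(np.load("pics/scene0.npz")),(340,162),123).round(1)])
im=c["image"]; cv2.imwrite("pics/crop.png",cv2.resize(im[90:250,150:350],None,fx=4,fy=3.75/1,interpolation=cv2.INTER_CUBIC))
o=r.get_obs(); w=read_camera("wrist"); print(w["intrinsics"].tolist()); Rt=Ro.from_quat(o["eef_rot"]).as_matrix()
print("cam in tool", Rt.T@(-w["R"].T@w["t"]-o["eef_pos"]), "\n",(w["R"]@Rt).round(3))
E
```

```text
bolt [[496.9 305.5 123. ]]
plug [[479. 207.  95.]]
drum [[562.6 -65.5 110. ]]
motor [[729.1 -30.3 120. ]]
ramekin [[384.5  69.6  40. ]]
stand? [[486.4 260.1  10. ]]
scene bolt [array([[498. , 314.2, 123. ]])]
[[297.3186396354542, 0.0, 260.1230755247954], [0.0, 297.3186396354542, 192.2030109962158], [0.0, 0.0, 1.0]]
cam in tool [  84.98226608   -0.25375616 -142.56541784] 
 [[-0.001  1.    -0.   ]
 [-0.946 -0.001 -0.326]
 [-0.326  0.     0.946]]
```

View pics/crop.png

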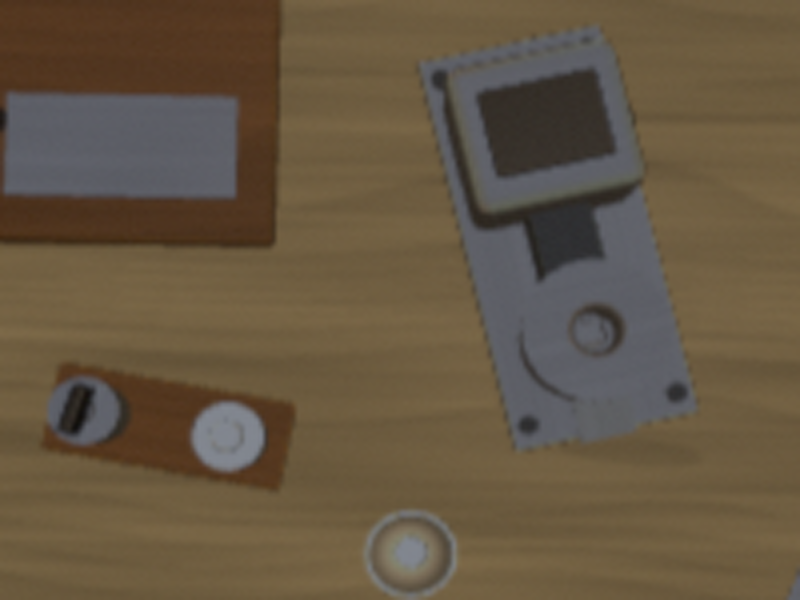

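The crop shows the wing tilted about −0.4 rad, the well at full-image pixel (299.3,177.7), and the cutter yaw at about +0.2. Next I'll look at the drum and then the bolt with the wrist camera.

```bash
python3 - <<'E'
from h import *
for n,p,yaw in(("drum",(566,-65,225),1.6),("bolt",(497,307,235),1.17)):
    r.move_pose(np.array(p,float),down(yaw)); c=read_camera("wrist"); o=r.get_obs()
    np.savez(f"pics/w_{n}.npz",**c); cv2.imwrite(f"pics/w_{n}.png",c["image"]); print(n,o["clock"],o["eef_pos"].round(1),o["joint_pos"].round(2))
a=[cv2.imread(f"pics/w_{n}.png") for n in("drum","bolt")]
cv2.imwrite("pics/w2.png",cv2.resize(np.hstack(a)[:, :],(800,300)))
E
```

```text
drum 2.8333 [566.1 -64.4 225. ] [-0.22  0.42  1.49  0.    1.23 -1.82]
bolt 4.2917 [497.5 306.2 235. ] [ 0.45  0.43  1.44 -0.    1.26 -0.72]
```

View pics/w_drum.png

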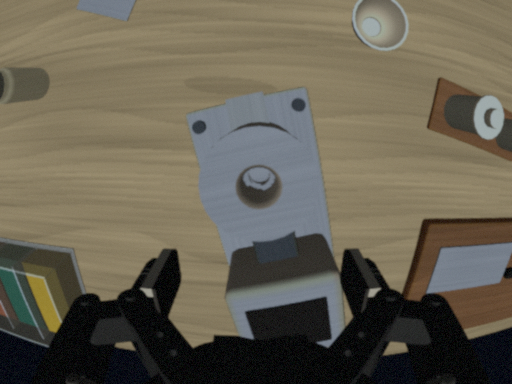

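View pics/w_bolt.png

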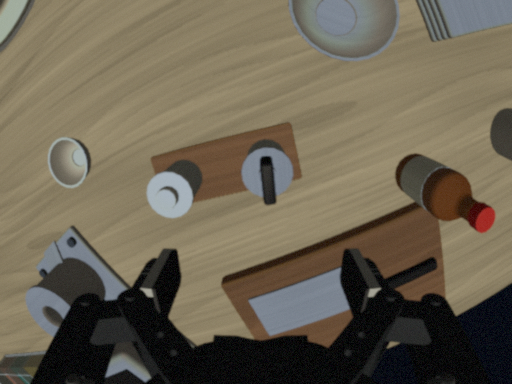

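The drum view shows the mouth at about (259,187). The bolt view shows the wing at about (267,179) on its collar disc. I'll use the depth map to separate these by height.

```bash
cat >> h.py <<'E'
def cloud(c):
    K=c["intrinsics"];h,w=c["z_map"].shape; v,u=np.mgrid[:h,:w]
    d=np.stack([(u-K[0,2])/K[0,0],(v-K[1,2])/K[1,1]],-1); a=np.linalg.norm(d,axis=2,keepdims=True)+1e-12
    z=c["z_map"]; k=np.tan(np.minimum(a,1.4))/a
    P=np.concatenate([d*k,np.ones_like(a)],2)*z[...,None]
    return (P-c["t"])@c["R"], z>0
E
python3 - <<'E'
from h import *
b=dict(np.load("pics/w_bolt.npz")); P,ok=cloud(b)
m=ok&(np.hypot(P[...,0]-497,P[...,1]-307)<40)
print(np.histogram(P[m][:,2],bins=range(0,140,6)))
for lo,hi in((115,130),(100,130),(76,88)):
    q=P[m&(P[...,2]>lo)&(P[...,2]<hi)]
    rc=cv2.minAreaRect(q[:,:2].astype(np.float32)); mc=cv2.minEnclosingCircle(q[:,:2].astype(np.float32))
    print(lo,len(q),np.median(q[:,2]),rc,mc)
# image-based wing: dark pixels
g=cv2.cvtColor(b["image"],cv2.COLOR_BGR2GRAY); mk=((g<45)).astype(np.uint8); mk[:140]=0;mk[210:]=0;mk[:,:240]=0;mk[:,295:]=0
v,u=np.nonzero(mk); q=ray(b,np.c_[u,v],123,True)[:,:2].astype(np.float32); print("dark",len(q),u.mean(),v.mean(),cv2.minAreaRect(q))
d=dict(np.load("pics/w_drum.npz")); P,ok=cloud(d); g=cv2.cvtColor(d["image"],cv2.COLOR_BGR2GRAY)
top=(ok&(abs(P[...,2]-110)<6)&(np.hypot(P[...,0]-566,P[...,1]+65)<70))
print("topz",np.median(P[top][:,2]),top.sum(), cv2.minEnclosingCircle(P[top][:,:2].astype(np.float32)))
print("row187",g[187,228:290].tolist())
print("z row", P[187,228:290:2,2].round(0).tolist())
mot=ok&(P[...,2]>114)&(P[...,2]<128)&(np.hypot(P[...,0]-566,P[...,1]+65)<260)&(P[...,0]>620)
print("motor",cv2.minAreaRect(P[mot][:,:2].astype(np.float32)),np.median(P[mot],0))
E
```

```text
(array([   6, 1090,   24,   27,   26,   28,   27,   31,   28,   28,    9,
          0,    4, 1445,   12,   47,   18,   17,   21,   18,  546,    1,
          0]), array([  0,   6,  12,  18,  24,  30,  36,  42,  48,  54,  60,  66,  72,
        78,  84,  90,  96, 102, 108, 114, 120, 126, 132, 138]))
115 562 123.6062980397646 ((495.9371032714844, 314.6235656738281), (11.948311805725098, 40.1916618347168), 72.95674133300781) ((495.74169921875, 313.986328125), 20.152498245239258)
100 608 123.48034016842942 ((495.8689270019531, 314.64447021484375), (11.948311805725098, 40.33430099487305), 72.95674133300781) ((495.982421875, 315.0148620605469), 20.329439163208008)
76 1454 81.99726568467582 ((495.12957763671875, 314.53460693359375), (52.168663024902344, 51.86806106567383), 71.15230560302734) ((495.82891845703125, 314.8475341796875), 27.033987045288086)
dark 364 267.78846153846155 180.9313186813187 ((492.073486328125, 315.4476013183594), (9.999768257141113, 43.52001190185547), 72.3023681640625)
topz 109.91550891450447 9798 ((564.9318237304688, -65.87852478027344), 56.222511291503906)
row187 [130, 131, 131, 133, 129, 129, 127, 114, 94, 83, 71, 64, 58, 50, 46, 42, 48, 51, 51, 55, 53, 51, 49, 60, 67, 87, 100, 104, 110, 116, 121, 122, 121, 124, 124, 124, 125, 123, 122, 118, 106, 91, 73, 66, 61, 58, 61, 65, 65, 68, 79, 83, 98, 106, 118, 122, 131, 128, 130, 128, 129, 127]
z row [111.0, 109.0, 109.0, 110.0, 109.0, 106.0, 104.0, 95.0, 84.0, 76.0, 70.0, 67.0, 62.0, 61.0, 59.0, 62.0, 63.0, 69.0, 70.0, 69.0, 70.0, 70.0, 368.0, 85.0, 96.0, 103.0, 107.0, 110.0, 110.0, 110.0, 109.0]
motor ((723.0709228515625, -26.23900604248047), (115.37545013427734, 126.8117446899414), 14.065414428710938) [698.88942571 -25.28405687 121.41067925]
```

```bash
python3 - <<'E'
from h import *
from scipy.optimize import least_squares
d=dict(np.load("pics/w_drum.npz")); P,ok=cloud(d)
g=cv2.cvtColor(d["image"],cv2.COLOR_BGR2GRAY)
hole=((P[...,2]<107.5)|~ok).astype(np.uint8); n,l,s,ce=cv2.connectedComponentsWithStats(hole)
lab=l[187,245]; print(s[lab],ce[lab])
cs,_=cv2.findContours((l==lab).astype(np.uint8),cv2.RETR_EXTERNAL,cv2.CHAIN_APPROX_NONE)
def fit(q,name):
    f=least_squares(lambda p:np.hypot(*(q-p[:2]).T)-p[2],[565,-65,20],loss='soft_l1'); print(name,f.x.round(2),np.abs(f.fun).mean().round(2)); return f.x
c1=fit(ray(d,cs[0][:,0,:],109,True)[:,:2],"depth rim")
m=((g<118)&(np.hypot(P[...,0]-c1[0],P[...,1]-c1[1])<30)).astype(np.uint8); m=cv2.morphologyEx(m,cv2.MORPH_CLOSE,np.ones((9,9)))
cs,_=cv2.findContours(m,cv2.RETR_EXTERNAL,cv2.CHAIN_APPROX_NONE); k=max(cs,key=cv2.contourArea)
fit(ray(d,k[:,0,:],110,True)[:,:2],"gray rim")
rr=np.hypot(P[...,0]-c1[0],P[...,1]-c1[1]); an=np.degrees(np.arctan2(P[...,1]-c1[1],P[...,0]-c1[0]))
for a in range(-180,180,15):
    k=ok&(rr>11.5)&(rr<15.5)&(P[...,2]<80)&(an>=a)&(an<a+15); print(a,k.sum(),np.percentile(P[k][:,2],[10,50,90]).round(0) if k.sum() else "")
v,u=int(ce[lab][1]),int(ce[lab][0])
cv2.imwrite("pics/well.png",cv2.resize(d["image"][v-32:v+32,u-36:u+36],None,fx=9,fy=9,interpolation=cv2.INTER_CUBIC))
E
```

```text
[ 237  165   45   44 1415] [258.85795053 185.95971731]
depth rim [564.62 -65.45  19.48] 0.42
gray rim [834.44 -58.26  96.85] 27.36
-180 0 
-165 0 
-150 0 
-135 0 
-120 2 [69. 70. 70.]
-105 8 [69. 69. 70.]
-90 10 [69. 70. 70.]
-75 17 [49. 69. 70.]
-60 22 [36. 67. 70.]
-45 20 [36. 58. 70.]
-30 22 [35. 59. 61.]
-15 24 [36. 60. 62.]
0 23 [36. 60. 67.]
15 34 [36. 64. 70.]
30 28 [35. 68. 70.]
45 23 [36. 68. 70.]
60 16 [43. 70. 70.]
75 13 [69. 69. 70.]
90 9 [69. 70. 71.]
105 3 [69. 70. 70.]
120 0 
135 0 
150 0 
165 0
```

View pics/well.png

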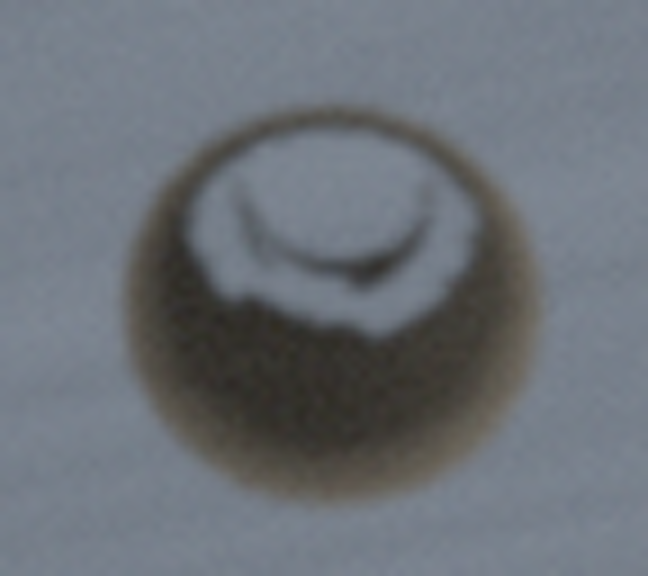

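The crop shows the land ring with a notch on the motor side, and depths of 60 mm appear near −30…+15°. This gives a first guess for the gap. I'll refine it and grasp the bolt.

```bash
python3 - <<'E'
from h import *
d=dict(np.load("pics/w_drum.npz")); P,ok=cloud(d)
rr=np.hypot(P[...,0]-564.6,P[...,1]+65.4); an=np.degrees(np.arctan2(P[...,1]+65.4,P[...,0]-564.6))
k=ok&(rr>12)&(rr<17)&(P[...,2]<66)&(P[...,2]>55)
print("gap ang",np.sort(an[k]).round(0).tolist())
k=ok&(rr>12)&(rr<16)&(abs(P[...,2]-69.7)<2)&(abs(an)<80); print("land ang",np.sort(an[k]).round(0).tolist())
# grasp
yaw=np.radians(72.96); q=down(yaw); p=np.array([495.9,314.6,235.])
r.move_pose(p,q); r.move_gripper(50)
print(r.servo_line(np.array([495.9,314.6,9+98-18.7]),q,velocity=100,max_force=8))
r.move_gripper(0,squeeze=60); o=r.get_obs(); print(o["clock"],o["opening"],o["gripper_force"],o["contact_force"].round(2),o["eef_pos"].round(1),o["joint_pos"].round(2))
r.servo_line(np.array([495.9,314.6,215.]),q,velocity=120); r.wait(0.3)
o=r.get_obs(); print(o["clock"],o["opening"],o["gripper_force"],o["contact_force"].round(2),o["torque"].round(2),o["eef_pos"].round(1))
c=read_camera("wrist"); cv2.imwrite("pics/held.png",c["image"])
E
```

```text
gap ang [-53.0, -50.0, -43.0, -37.0, -33.0, -32.0, -31.0, -30.0, -30.0, -29.0, -27.0, -27.0, -25.0, -25.0, -24.0, -23.0, -22.0, -21.0, -20.0, -20.0, -18.0, -18.0, -17.0, -16.0, -15.0, -14.0, -13.0, -12.0, -11.0, -8.0, -8.0, -7.0, -6.0, -4.0, -4.0, -3.0, -3.0, -2.0, 1.0, 1.0, 1.0, 1.0, 1.0, 5.0, 5.0, 6.0, 6.0, 6.0, 7.0, 9.0, 11.0, 12.0, 28.0, 34.0]
land ang [-78.0, -78.0, -78.0, -77.0, -74.0, -74.0, -73.0, -72.0, -71.0, -69.0, -68.0, -67.0, -66.0, -66.0, -65.0, -63.0, -61.0, -61.0, -59.0, -58.0, -57.0, -56.0, -53.0, -53.0, -51.0, -51.0, -49.0, -48.0, -48.0, -45.0, -45.0, -42.0, -42.0, -41.0, 11.0, 14.0, 15.0, 16.0, 18.0, 20.0, 21.0, 22.0, 22.0, 23.0, 25.0, 26.0, 26.0, 29.0, 30.0, 31.0, 32.0, 33.0, 35.0, 36.0, 38.0, 38.0, 39.0, 42.0, 42.0, 44.0, 44.0, 45.0, 47.0, 47.0, 50.0, 51.0, 52.0, 53.0, 54.0, 56.0, 57.0, 59.0, 60.0, 62.0, 62.0, 63.0, 63.0, 64.0, 66.0, 67.0, 69.0, 70.0, 70.0, 72.0, 73.0, 74.0, 75.0, 76.0, 77.0]
False
7.0667 12.449059883234671 58.595649003982544 [-0.77  0.1   5.81] [496.2 314.8  88.8] [ 0.46  0.61  1.59 -0.    0.94 -0.81]
8.575 12.245163904119128 58.61926317214966 [-0.76 -0.17 -1.77] [ 0.05 -0.03  0.01] [495.8 314.6 214.7]
```

View pics/held.png

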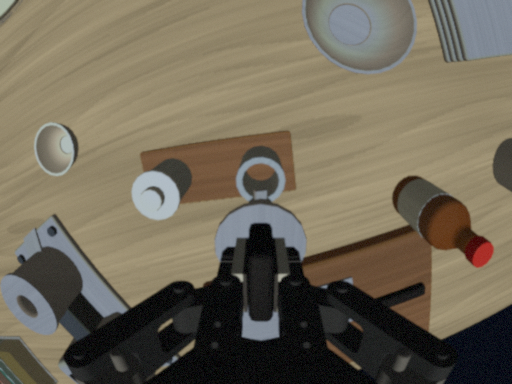

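The bolt is held upright at (260,250), clear of its tube, and nothing else has moved. Next comes the carry and lowering into the well, with a dwell above the thread.

```bash
cat >> h.py <<'E'
def st(tag=""):
    o=r.get_obs(); print(tag,round(o["clock"],2),"pos",o["eef_pos"].round(2),"F",o["contact_force"].round(1),"T",o["torque"].round(2),"open",round(o["opening"],1),"c",round(o["eef_pos"][2]-123.3,1)); return o
E
python3 - <<'E'
from h import *
q=down(np.radians(90-14)); C=np.array([564.6,-65.4])
P=lambda z:np.array([*C,z])
r.move_pose(P(240),q); st("above")
print(r.servo_line(P(123.3+53),q,velocity=100,max_force=8)); st("nose above/in mouth")
print(r.servo_line(P(123.3+20),q,velocity=30,max_force=6)); r.wait(.3); o=st("c20")
if abs(o["eef_pos"][2]-143.3)<1:
    print(r.servo_line(P(123.3+5),q,velocity=12,max_force=5)); r.wait(.2); st("touch")
E
```

```text
above 10.07 pos [564.64 -64.46 239.93] F [-1.1  0.6 -1.6] T [-0.02  0.01 -0.02] open 12.1 c 116.6
False
nose above/in mouth 10.85 pos [564.94 -65.31 176.75] F [ 1.7 -0.5 -1.2] T [-0.08 -0.02  0.04] open 12.0 c 53.5
False
c20 12.4 pos [564.63 -65.42 143.4 ] F [ 0.4 -0.3 -3.2] T [-0.05  0.03  0.01] open 12.0 c 20.1
True
touch 13.78 pos [564.52 -65.39 128.46] F [-0.3  1.1  6.4] T [ 0.01  0.11 -0.06] open 12.0 c 5.2
```

It dropped straight into the gap: the collar is 5.2 mm up, against 5.5 mm expected. Now I'll turn it clockwise in small compliant steps.

```bash
cat > turn.py <<'E'
from h import *
import sys
yaw,z,n,step,lim=[float(a) for a in sys.argv[1:6]]
C=[564.6,-65.4]
for i in range(int(n)):
    yaw-=step; z-=0.075*step
    o=r.get_obs(); fz=o["contact_force"][2]+1.8
    z+=np.clip(0.08*(fz-3),-.3,.5)
    hit=r.servo_line(np.array([*C,z]),down(np.radians(yaw)),velocity=10,max_force=12); r.wait(.1)
    o=st(f"yaw {yaw:.1f} z {z:.2f} {'HIT' if hit else ''}")
    if hit or abs(o["torque"][2])>lim or o["contact_force"][2]>9: print("stop"); break
E
python3 turn.py 76 128.4 6 3 0.3
```

```text
yaw 73.0 z 128.59  14.12 pos [564.55 -65.39 128.51] F [ 0.2 -1.4 -0.4] T [ 0.01 -0.   -0.01] open 12.0 c 5.2
yaw 70.0 z 128.25  14.47 pos [564.64 -65.42 128.26] F [0.8 0.6 0.2] T [ 0.05 -0.02  0.05] open 12.2 c 5.0
yaw 67.0 z 127.94  14.82 pos [564.64 -65.39 127.98] F [0.7 0.1 1. ] T [-0.   -0.   -0.03] open 11.8 c 4.7
yaw 64.0 z 127.70  15.18 pos [564.61 -65.4  127.72] F [1.  0.1 1.9] T [ 0.02 -0.03 -0.  ] open 12.1 c 4.4
yaw 61.0 z 127.53  15.53 pos [564.62 -65.41 127.55] F [0.3 0.1 0.3] T [-0.01 -0.07 -0.04] open 11.9 c 4.2
yaw 58.0 z 127.23  15.88 pos [564.61 -65.38 127.25] F [-0.3 -0.4  1.4] T [ 0.01  0.01 -0.03] open 12.0 c 4.0
```

```bash
python3 turn.py 58 127.23 30 3 0.3
```

```text
yaw 55.0 z 127.02  16.23 pos [564.59 -65.38 127.04] F [0.4 0.2 1.6] T [ 0.03 -0.05  0.03] open 12.1 c 3.7
yaw 52.0 z 126.83  16.57 pos [564.59 -65.4  126.82] F [-0.2 -0.3  1.4] T [ 0.07 -0.04 -0.01] open 12.4 c 3.5
yaw 49.0 z 126.62  16.93 pos [564.58 -65.39 126.62] F [-0.1  0.2  1.5] T [ 0.12 -0.05  0.03] open 12.2 c 3.3
yaw 46.0 z 126.41  17.27 pos [564.6  -65.42 126.43] F [ 0.6 -0.4  0.7] T [ 0.   -0.01  0.01] open 12.2 c 3.1
yaw 43.0 z 126.15  17.62 pos [564.58 -65.38 126.17] F [0.8 1.2 1. ] T [ 0.04 -0.02 -0.01] open 12.0 c 2.9
yaw 40.0 z 125.91  17.98 pos [564.63 -65.4  125.95] F [ 0.1 -0.4  1.2] T [-0.03 -0.03 -0.06] open 11.6 c 2.6
yaw 37.0 z 125.69  18.32 pos [564.63 -65.41 125.72] F [ 1.5 -0.1  1.4] T [-0.07 -0.08 -0.07] open 11.8 c 2.4
yaw 34.0 z 125.48  18.68 pos [564.6  -65.39 125.49] F [0.3 0.3 1.8] T [ 0.01 -0.13 -0.02] open 12.2 c 2.2
yaw 31.0 z 125.30  19.02 pos [564.6  -65.39 125.29] F [0.3 0.2 0.2] T [ 0.03 -0.1  -0.04] open 12.1 c 2.0
yaw 28.0 z 124.99  19.38 pos [564.62 -65.41 125.02] F [-0.7 -0.3  1.8] T [ 0.01 -0.02 -0.03] open 12.0 c 1.7
yaw 25.0 z 124.82  19.
[... 1239 characters left out ...]
-0.34  0.04] open 12.0 c -0.4
yaw -11.0 z 122.82  23.93 pos [564.82 -65.49 122.91] F [ 3.4 -2.2  4.1] T [-0.32 -0.51 -0.01] open 12.0 c -0.4
yaw -14.0 z 122.83  24.27 pos [564.79 -65.47 122.92] F [ 3.9 -2.7  4.9] T [-0.48 -0.63  0.  ] open 12.3 c -0.4
yaw -17.0 z 122.90  24.62 pos [564.81 -65.54 122.98] F [ 3.3 -2.8  3.9] T [-0.6  -0.67  0.07] open 12.1 c -0.3
yaw -20.0 z 122.89  24.98 pos [564.95 -65.67 123.  ] F [ 3.8 -4.3  4.1] T [-0.73 -0.83  0.09] open 11.9 c -0.3
yaw -23.0 z 122.90  25.32 pos [565.09 -65.76 122.95] F [ 5.9 -5.8  1.7] T [-0.92 -1.02  0.26] open 12.2 c -0.3
yaw -26.0 z 122.71  25.68 pos [565.34 -65.87 122.89] F [ 6.7 -5.6  3.1] T [-0.94 -1.    0.33] open 12.2 c -0.4
stop
```

The descent stopped at flush after about 84° and the torque is now rising, so the bolt is tight. I'll release and check.

```bash
python3 - <<'E'
from h import *
r.servo_line(np.array([564.6,-65.4,122.9]),down(np.radians(-24)),velocity=10,max_force=12); st("eased")
r.move_gripper(45); st("open")
r.servo_line(np.array([564.6,-65.4,235]),velocity=100); r.wait(.3); st("up")
c=read_camera("wrist"); cv2.imwrite("pics/done.png",c["image"]); P,ok=cloud(c)
rr=np.hypot(P[...,0]-564.6,P[...,1]+65.4)
top=ok&(rr<56)&(rr>32)&(abs(P[...,2]-110)<5); col=ok&(rr<30)&(abs(P[...,2]-116)<6)&(rr>12); w=ok&(rr<30)&(P[...,2]>150)
print("drum z",np.median(P[top][:,2]),"collar top z",np.median(P[col][:,2]),"wing top",np.median(P[w][:,2]))
print(cv2.minAreaRect(P[w][:,:2].astype(np.float32)),cv2.minEnclosingCircle(P[col][:,:2].astype(np.float32)))
A=np.c_[P[col][:,:2],np.ones(col.sum())]; print("collar tilt",np.linalg.lstsq(A,P[col][:,2],rcond=None)[0][:2])
E
```

```text
eased 25.93 pos [565.28 -65.86 122.92] F [ 7.4 -5.3 -0.1] T [-0.96 -1.16  0.16] open 12.0 c -0.4
open 26.34 pos [564.17 -65.22 122.7 ] F [-0.7 -0.2 -0.3] T [0.05 0.   0.05] open 44.9 c -0.6
up 27.92 pos [564.55 -65.4  234.76] F [-0.1 -0.4  0.2] T [-0.03 -0.   -0.07] open 45.1 c 111.5
drum z 109.96390330014657 collar top z 115.84183554451239 wing top 315.6280327852966
((564.6832885742188, -65.2390365600586), (42.13021469116211, 56.98874282836914), 65.59510040283203) ((564.665283203125, -65.33705139160156), 29.9708194732666)
collar tilt [-0.01359497 -0.04259226]
```

View pics/done.png

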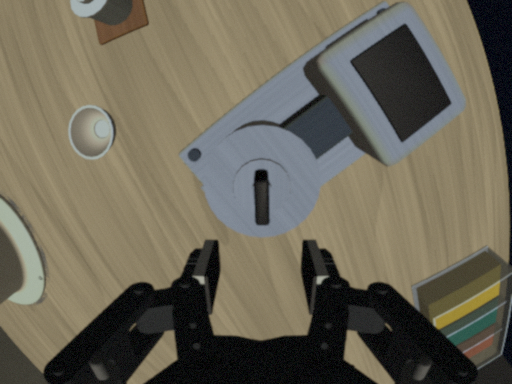

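The picture shows the bolt seated in the drum at about (262,190), its collar flush, the gripper clear and the bystanders in place. I'll recheck tilt with a cleaner mask and hand in if it is good.

```bash
python3 - <<'E'
from h import *
c=read_camera("wrist"); P,ok=cloud(c); rr=np.hypot(P[...,0]-564.6,P[...,1]+65.4)
def pl(m):
    Q=P[m]; x,*_=np.linalg.lstsq(np.c_[Q[:,:2]-[564.6,-65.4],np.ones(len(Q))],Q[:,2],rcond=None); return x
a=pl(ok&(rr<25)&(rr>12)&(abs(P[...,2]-116)<1.5)); b=pl(ok&(rr<52)&(rr>31)&(abs(P[...,2]-110)<1.5))
w=ok&(rr<26)&(abs(P[...,2]-158)<4); R=cv2.minAreaRect(P[w][:,:2].astype(np.float32))
print("collar",a,"drum",b,"wing",np.median(P[w][:,2]),R)
t=np.hypot(*(a-b)[:2]); off=np.hypot(R[0][0]-564.6,R[0][1]+65.4); print(t,off)
if t<.03 and off<3 and abs(a[2]-b[2]-6)<.8: print(r.job_done())
E
```

```text
collar [ 2.07625245e-03 -7.96563208e-04  1.15994144e+02] drum [-1.35744428e-03 -8.34952092e-04  1.09995085e+02] wing 157.6289379911978 ((564.2601928710938, -66.43435668945312), (39.689395904541016, 11.912349700927734), 66.65848541259766)
0.003433911317992016 1.0887436088776554
the job is handed in; nothing more can be done
None
```

The clamp bolt is screwed home and released: its collar is flush on the drum (top face measured 6.0 mm above it, the collar's thickness) and tilted about 0.003 rad. The job was handed in at about 28 s, with no verdict returned.

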